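# Find the full carton by weight and show it to the scanner

## Task

One of the two cartons standing on the check plates was packed with an empty bottle by mistake. Lift the left carton clear of its plate, feel its weight and set it back upright in the middle of its plate, then lift the right one in the same way; take the heavier carton and finish while still holding it upright, centred over the scanner's window with its base 5 to 10 cm above the glass, the lighter one standing upright in the middle of its own plate. Leave everything else where it is and do not tip the cartons over.

Things in the scene. Friction and masses are not known exactly. Their poses are not given: they have to be found in the camera images.
- carton_left: Closed dark red carton, 73 (its x) x 58 (y) x 134 (z) mm, starts on the left (+y) plate. Origin: centre of its underside, z up. Grasp from above across the 58 mm (its y), TCP 115 mm above its base (lower, the palm hits the top). One carton (either, unseen) holds a full bottle and weighs 0.44-0.62 kg in all, the other an empty one, 0.20-0.26 kg; it has 2 mm of play inside.
- carton_right: The other carton, the same size, look, origin and axes, that stands on the right (-y) check plate at the start.
- plate_left: Fixed flat check plate on the robot's left, aluminium with a black rubber middle, 150 (x) x 140 (y) x 12 mm high. Origin: centre of its underside, on the table; its upper face is 12 mm above.
- plate_right: The same plate on the robot's right. Behind both plates, from x = 0.62 on, stand fixed stacks of the same cartons, up to 0.28 m high on either side of a gap at y = 0: keep the gripper in front of them.
- scanner_window (a point): Centre of the green glass window with a red cross on top of the flat black and grey counter scanner between the plates, which is fixed to the table. The scanner is 110 x 100 mm and 42 mm high; the window (70 x 60 mm) lies in its top face, 42 mm above the table, looking up (z).
- label_roll: Bystander: roll of cream labels lying flat, 72 mm across, 33 mm high, loose; origin: centre of its underside.
- marker: Bystander: black and white marker pen lying down, 135 mm long (its y), 16 mm thick, loose; origin: under its middle.
- tape: Bystander: roll of masking tape lying flat, 100 mm across, 25 mm high, loose; origin: centre of its underside.
- ink_pad: Bystander: red ink pad, 69 x 98 x 14 mm, loose; origin: centre of its underside.
- scissors: Bystander: scissors with orange handles lying flat on the left of the table, 87 x 199 x 9 mm, loose; origin: under their middle.
- screwdriver: Bystander: screwdriver with a red handle lying at the left rear, 200 mm long, 27 mm thick, loose; origin: under its middle.

How it is judged:
On the way, in this order (a step that is already met when the one before it is completed fails the run):
1. the left carton is held by the fingers, its base more than 20 mm above its plate, while the right one stands on its plate (z of carton_left in the frame of plate_left above 0.032 m and contact force between the fingers and carton_left above 2 N and contact force between carton_right and plate_right above 1 N), for 0.3 s.
2. the right carton is held by the fingers, its base more than 20 mm above its plate, while the left one stands on its plate again (z of carton_right in the frame of plate_right above 0.032 m and contact force between the fingers and carton_right above 2 N and contact force between carton_left and plate_left above 1 N), for 0.3 s.
At the end, for the whole second after the job is handed in: Heavier carton held by the fingers, still, within 0.2 rad of upright, base centre within 30 mm of the window centre (level) and 30-130 mm above it; lighter one (1 to 3.4 N on its plate) at rest, untouched, within 0.1 rad of upright and 40 mm of its plate's middle (((contact force between the fingers and carton_left above 2 N and angle between carton_left's own z axis and vertical below 0.2 rad and horizontal distance between carton_left and scanner_window below 0.03 m and z of carton_left in the frame of scanner_window between 0.03 and 0.13 m and linear speed of carton_left below 0.03 m/s and contact force between carton_right and plate_right between 1 and 3.4 N and angle between carton_right's own z axis and vertical below 0.1 rad and horizontal distance between carton_right and plate_right below 0.04 m and z of carton_right in the frame of plate_right below 0.02 m and linear speed of carton_right below 0.02 m/s and contact force between the fingers and carton_right below 0.1 N) or (contact force between the fingers and carton_right above 2 N and angle between carton_right's own z axis and vertical below 0.2 rad and horizontal distance between carton_right and scanner_window below 0.03 m and z of carton_right in the frame of scanner_window between 0.03 and 0.13 m and linear speed of carton_right below 0.03 m/s and contact force between carton_left and plate_left between 1 and 3.4 N and angle between carton_left's own z axis and vertical below 0.1 rad and horizontal distance between carton_left and plate_left below 0.04 m and z of carton_left in the frame of plate_left below 0.02 m and linear speed of carton_left below 0.02 m/s and contact force between the fingers and carton_left below 0.1 N))); the arm keeps its last pose, push and grip.
It fails at once if a carton is tipped over (more than 0.6 rad from upright) (angle between any of carton_left, carton_right's own z axis and vertical above 0.6 rad).
It fails at once if a bystander is moved more than 30 mm (distance of any of label_roll, marker, tape, ink_pad, scissors, screwdriver from where it was at the start of the episode above 0.03 m).
It also fails if it takes over 72 s, if anything falls off the work surface, if the arm or the gripper's body presses on something with over 40 N, if the wrist force passes 120 N, or if a joint passes its speed limit or range.

## Robot

A 7-joint arm with a two-finger parallel gripper is mounted at the origin on a cart in front of the work surface, level with it; the furniture and walls round the work are solid. World frame = base frame: x ahead of the robot, y to its left, z up, the work surface at z = 0. Lengths are in m, angles in rad, forces in N, time in s.
With the tool pointing down it reaches from about 0.4 to 0.9 m from the base axis. Payload 5.5 kg.
Tool frame: the origin (TCP) lies between the finger pads, 19 mm behind the fingertips; this is the grasp point; z points along the fingers, y is the line along which they close (so a half turn about z gives the same grasp; the last joint's range is limited). The gripper opens to 85 mm and grips with 20 to 120 N. Pads are 22 mm wide; open, the fingers measure 114 mm over their backs; the gripper's body (76 mm by 85 mm) begins 54 mm behind the grasp point. The pads swing forward as they close: fully open they stand 13 mm farther back than shut.
Start: joints at [-0.915, 0.501, -0.427, 1.55, 0.221, 1.138, -0.21], TCP at [0.249, 0.601, 0.25] pointing down, gripper open.
Joint ranges: [-2.88, 2.88], [-0.31, 2.03], [-1.54, 1.56], [0.2, 2.42], [-1.41, 4.55], [0.19, 2.02], [-2.57, 2.57]. Speed limits (rad/s): [2.57, 2.57, 3.14, 3.14, 3.14, 3.14, 3.14].

## Interface

Orientations are given as a rotation vector (axis times angle).
In Python, from bench import ctrl gives the robot as it stands.
- The arm moves only by the tool jog_arm, never from a script. Its argument "deltas" is text: rows parted by semicolons, each of 7 numbers parted by spaces: the closure in counts, from 0 (fully open) to 255 (shut), then the shift along the tool's x, y, z in cm, then the turn, a rotation vector about the tool's x, y, z in rad. In form: jaw dx dy dz wx wy wz; .... A call has 1 to 20 rows; each row shifts and turns the commanded pose from where the row before left it, along the tool's axes as they then stand; what a row does not reach is not made up. A row lasts 1/12 s, in which the tool goes at most 41.7 mm and 7.16 degrees, less where a joint would pass 70% of its speed; a pose out of reach is approached as far as the arm can. A call with a gripper value outside its range is refused whole. The fingers move at their own pace and stop on an object; the grip force is fixed at half the most. Time passes only in rows, so rows that do not move let the fingers close. It gives the time, the measured TCP pose, the force, the opening and the grip force at its end, in the units of the state.
- ctrl.observe(): the state, without advancing time (a new reading comes with each control period).
- ctrl.grab_frame(name): name is "scene" or "top"; returns the picture (400x640x3 uint8, red, green, blue); there is no depth.
- ctrl.camera_info(name): a dict with "fx", "fy", "cx", "cy" (pixels), "R" (3x3) and "t" (3): a world point X has camera coordinates R X + t. Camera axes: x right, y down, z forward; pixel columns grow to the right and rows downward; lengths in m; the calibration is good to about 2 mm. A picture is of the moment at which its call begins. camera_info takes no time and is no camera call.
- ctrl.job_done(): hands the job in; it is judged then, once.
The state is a dict: "time_s": time; "joints": joint angles; "dq": joint speeds; "effort": joint torques, N m; "eef_pos": TCP position; "eef_rot": TCP orientation; "wrist_force": force on the tool from outside, world axes, zero at the start; "ft_torque": the same for the moment, N m; "opening": opening from 0.0 (shut) to 1.0 (fully open); "grasp_force": force on a finger pad.
Only numpy, scipy, OpenCV 4.12 (cv2) and the standard library are available. Lean on these libraries where they do the work, as an engineer would, in place of code of your own. Each camera call takes 0.05 s, during which the arm holds its last target. There are 200 camera calls.

## Working session

There is one attempt and no reset: what is moved stays moved. The work goes in short steps, Python scripts to look and compute and a tool call to move; the robot and the scene stay as the last step left them, time stands still between calls to the robot, and variables do not carry over. Pictures are saved under pics/ and viewed, at most 10 in all, crops included, and the job is handed in when it is done.

Besides the shell and the picture viewer there is one more tool, called after "Emit:" as name(argument=value, ...) on one line, values as JSON. jog_arm: Moves the arm, as the interface text tells. Its arguments: {"type":"object","properties":{"deltas":{"type":"string"}},"required":["deltas"]}

```bash
mkdir -p pics; python3 - <<'E'
from bench import ctrl
import cv2,numpy as np
for n in("scene","top"):
    im=ctrl.grab_frame(n); cv2.imwrite(f"pics/{n}0.png",im[:,:,::-1])
    c=ctrl.camera_info(n); print(n,c["fx"],c["cx"],c["cy"],np.round(-np.array(c["R"]).T@c["t"],3),np.round(c["R"],3).tolist())
s=ctrl.observe()
print({k:np.round(v,3).tolist() for k,v in s.items()})
E
```

```text
scene 401.8517805896067 327.5261018019637 195.49419135663317 [ 0.137 -0.704  1.136] [[0.875, -0.485, -0.01], [-0.387, -0.686, -0.616], [0.292, 0.543, -0.787]]
top 473.05471063574697 320.1553393089108 194.7502048787723 [0.359 0.031 1.653] [[0.005, -1.0, 0.003], [-0.993, -0.005, -0.116], [0.116, -0.002, -0.993]]
{'time_s': 0.1, 'joints': [-0.915, 0.502, -0.427, 1.551, 0.221, 1.138, -0.21], 'dq': [-0.0, -0.003, -0.0, -0.003, 0.002, 0.0, -0.0], 'effort': [-0.012, -57.081, -5.839, -28.175, 0.01, 0.006, 0.0], 'eef_pos': [0.249, 0.6, 0.249], 'eef_rot': [-0.613, -3.081, 0.003], 'wrist_force': [0.229, -0.269, 0.338], 'ft_torque': [0.044, 0.049, -0.02], 'grasp_force': 0.0, 'opening': 0.999}
```

View pics/top0.png

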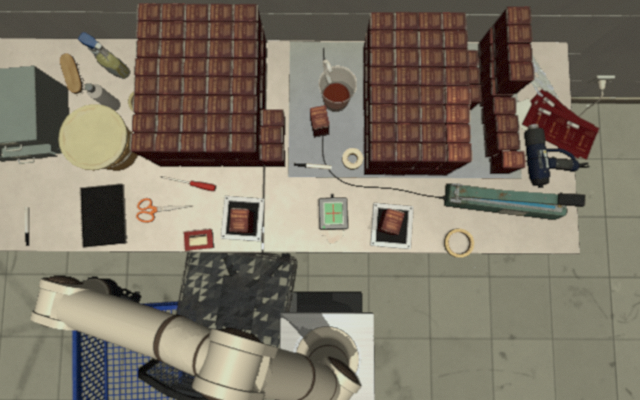

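View pics/scene0.png

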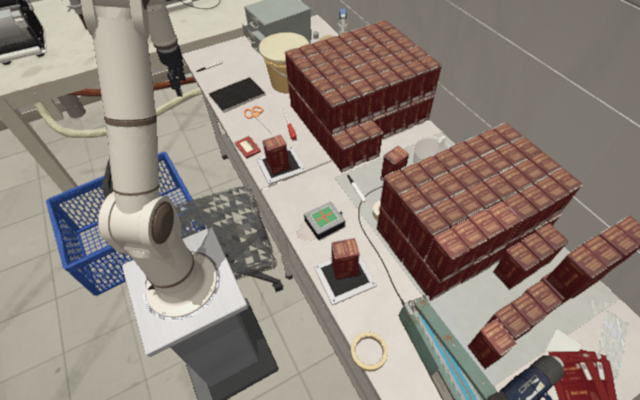

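```bash
python3 - <<'E'
import cv2,numpy as np
t=cv2.imread("pics/top0.png")
a=t[190:256,212:272];b=t[195:255,360:420]
s=cv2.imread("pics/scene0.png")
c=s[125:185,250:310];d=s[230:302,310:380]
r=lambda i:cv2.resize(i,(400,300*400//400),interpolation=cv2.INTER_CUBIC) 
f=lambda i:cv2.copyMakeBorder(cv2.resize(i,None,fx=5,fy=5,interpolation=cv2.INTER_CUBIC)[:300],0,max(0,300-5*i.shape[0]),0,400-5*i.shape[1],cv2.BORDER_CONSTANT)
f2=lambda y,x:cv2.resize
cr=lambda im,y,x:cv2.resize(im[y:y+60,x:x+80],None,fx=5,fy=5,interpolation=cv2.INTER_CUBIC)
cv2.imwrite("pics/crops.png",np.vstack([np.hstack([cr(t,192,200),cr(t,195,352)]),np.hstack([cr(s,130,240),cr(s,235,305)])]))
E
```

```text
(no output)
```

View pics/crops.png

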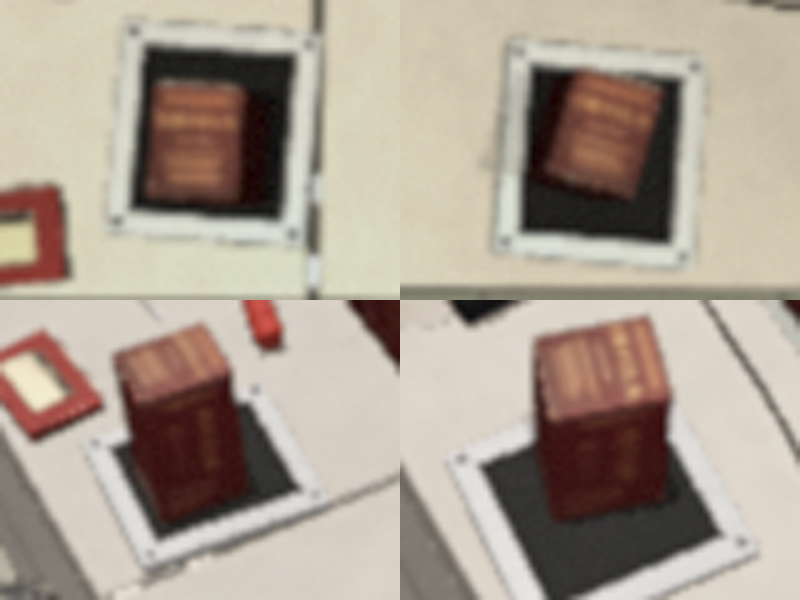

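```bash
cat > h.py <<'E'
import cv2,numpy as np
from bench import ctrl
def ray(n,uv,z):
    c=ctrl.camera_info(n);R=np.array(c["R"]);o=-R.T@c["t"]
    uv=np.atleast_2d(uv).astype(float)
    d=np.c_[(uv[:,0]-c["cx"])/c["fx"],(uv[:,1]-c["cy"])/c["fy"],np.ones(len(uv))]@R
    return (o+d*((z-o[2])/d[:,2])[:,None])[:,:2]
def rect(n,m,z,x0,y0,s=4):
    m=cv2.morphologyEx(m.astype(np.uint8)*255,cv2.MORPH_OPEN,np.ones((5,5)))
    c=max(cv2.findContours(m,0,2)[0],key=cv2.contourArea)[:,0]
    p=ray(n,(c+.5)/s-.5+[x0,y0],z)
    (cx,cy),(w,h),a=cv2.minAreaRect((p*1000).astype(np.float32))
    return np.round([cx,cy,w,h,a],1)
def crop(im,y,x,h=60,w=80,s=4):
    i=cv2.resize(im[y:y+h,x:x+w],None,fx=s,fy=s,interpolation=cv2.INTER_CUBIC)
    return i,cv2.cvtColor(i,cv2.COLOR_BGR2HSV)
E
python3 - <<'E'
from h import *
t=cv2.imread("pics/top0.png");s=cv2.imread("pics/scene0.png")
for im,n,L in((t,"top",((192,200),(195,352))),(s,"scene",((130,240),(235,305)))):
  for y,x in L:
    i,h=crop(im,y,x)
    red=((h[...,0]<16)|(h[...,0]>170))&(h[...,1]>90)
    red[:, :60 if x in(200,240) else 0]=0
    for v in (70,80,90): print(n,x,"top",v,rect(n,red&(h[...,2]>v),.146,x,y))
for (x,y) in((200,192),(352,195)):
    i,h=crop(t,y,x)
    print("rubber+carton",rect("top",cv2.morphologyEx(((h[...,2]<75)|(((h[...,0]<16)|(h[...,0]>170))&(h[...,1]>90)&(np.arange(320)>80)[None])).astype(np.uint8),cv2.MORPH_CLOSE,np.ones((15,15)))*(np.arange(320)<(246 if x==200 else 400))[None],.012,x,y))
for q in ([[133,30],[310,43],[117,220],[293,233]],[[517,48],[697,65],[503,242],[683,257]]):
    q=np.array(q,float);o=np.array([200,192]) if q[0,0]<400 else np.array([352-80,195])
    p=ray("top",q/5-.4+o,.012); print("dots",np.round(p,4).tolist(),p.mean(0).round(4))
q=np.array([[95,442],[255,390],[318,493],[152,555]],float)-[0,300]
p=ray("scene",q/5-.4+[240,130],.012);print(p.round(4).tolist(),p.mean(0))
for im,n,y,x in((t,"top",185,300),(s,"scene",190,285)):
    i,h=crop(im,y,x)
    g=(h[...,0]>40)&(h[...,0]<90)&(h[...,1]>70)
    g=cv2.morphologyEx(g.astype(np.uint8),cv2.MORPH_CLOSE,np.ones((21,21)))
    print("win",rect(n,g,.042,x,y))
E
```

```text
top 200 top 70 [453.6 286.9  58.8  71.8  88.2]
top 200 top 80 [454.4 287.   57.3  70.3  88.2]
top 200 top 90 [455.2 287.2  56.2  68.7  88.2]
top 352 top 70 [ 452.5 -202.9   58.7   72.7   73.9]
top 352 top 80 [ 452.8 -203.5   57.6   71.6   74.9]
top 352 top 90 [ 453.  -204.1   56.2   70.3   76.3]
scene 240 top 70 [451.8 268.7  69.8  74.3  88.9]
scene 240 top 80 [453.  276.   56.5  71.4  87.7]
scene 240 top 90 [453.4 276.6  54.5  71.1  88.4]
scene 305 top 70 [ 446.  -230.6   97.4   70.9   71.3]
scene 305 top 80 [ 452.3 -212.7   58.6   70.6   72.1]
scene 305 top 90 [ 453.6 -211.5   55.6   68.9   72.3]
rubber+carton [468.6 298.3 102.9 112.9  86.5]
rubber+carton [ 445.7 -220.5  103.1  113.    85.5]
dots [[0.5398, 0.3552], [0.5313, 0.2316], [0.4077, 0.3626], [0.3993, 0.2408]] [0.4695 0.2976]
dots [[0.5193, -0.1637], [0.508, -0.289], [0.3847, -0.1528], [0.375, -0.277]] [ 0.4467 -0.2206]
[[0.4116, 0.3624], [0.543, 0.3521], [0.5371, 0.2309], [0.4035, 0.2365]] [0.4738021  0.29547469]
win [ 4.86e+02 -1.65e+01  6.16e+01  5.39e+01  3.00e-01]
win [489.8 -19.   66.1  55.6   1.8]
```

```bash
cat >> h.py <<'E'
from scipy.spatial.transform import Rotation as Ro
def plan(x,y,z,yawy=None):
    "yawy: wanted world angle (deg) of tool y; prints turn to do first, then shift in cm"
    s=ctrl.observe();R=Ro.from_rotvec(s["eef_rot"]).as_matrix()
    a=np.degrees(np.arctan2(R[1,1],R[0,1]));w=0
    if yawy is not None:
        w=-np.radians((yawy-a+90)%180-90);R=R@Ro.from_rotvec([0,0,w]).as_matrix()
    d=R.T@(np.array([x,y,z])-s["eef_pos"])*100
    print("t",round(s["time_s"],2),"ty angle",a.round(1),"tilt",np.round(R[:,2],3),"turn wz",round(float(w),3),"shift",d.round(2),"j7",round(s["joints"][6],2),"F",np.round(s["wrist_force"],2),"grip",s["grasp_force"],s["opening"])
E
python3 -c "
from h import *
plan(.455,.288,.25,88.2)"
```

```text
t 0.1 ty angle 67.5 tilt [-0.001 -0.002 -1.   ] turn wz -0.361 shift [-21.61 -30.53  -0.06] j7 -0.21 F [ 0.23 -0.27  0.34] grip 0.0 0.998770780799829
```

Emit:
jog_arm(deltas="0 0 0 0 0 0 -0.12;0 0 0 0 0 0 -0.12;0 0 0 0 0 0 -0.12;0 -1.8 -2.54 0 0 0 0;0 -1.8 -2.54 0 0 0 0;0 -1.8 -2.54 0 0 0 0;0 -1.8 -2.54 0 0 0 0;0 -1.8 -2.54 0 0 0 0;0 -1.8 -2.54 0 0 0 0;0 -1.8 -2.54 0 0 0 0;0 -1.8 -2.54 0 0 0 0;0 -1.8 -2.54 0 0 0 0;0 -1.8 -2.54 0 0 0 0;0 -1.8 -2.54 0 0 0 0;0 -1.8 -2.54 0 0 0 0;0 0 0 0 0 0 0;0 0 0 0 0 0 0")

```text
time_s: 1.52
eef_pos: [0.4558, 0.2863, 0.2495]
eef_rot: [-0.059, -3.141, 0.002]
wrist_force: [-0.5, 0.8, -0.2]
opening: 0.998
grasp_force: 0.0
```

```bash
python3 -c "
from h import *
plan(.455,.288,.129,88.2)
for n in('scene','top'): cv2.imwrite(f'pics/{n}1.png',ctrl.grab_frame(n)[:,:,::-1])
a=cv2.imread('pics/scene1.png')[100:200,200:330];b=cv2.imread('pics/top1.png')[150:270,170:310]
cv2.imwrite('pics/c1.png',np.hstack([cv2.resize(a,(400,308)),cv2.resize(b,(400,308))]))"
```

```text
t 1.52 ty angle 87.8 tilt [-0.001 -0.001 -1.   ] turn wz -0.006 shift [ 0.08  0.17 12.05] j7 0.8 F [-0.5   0.83 -0.22] grip 0.0 0.9982269062239599
```

View pics/c1.png

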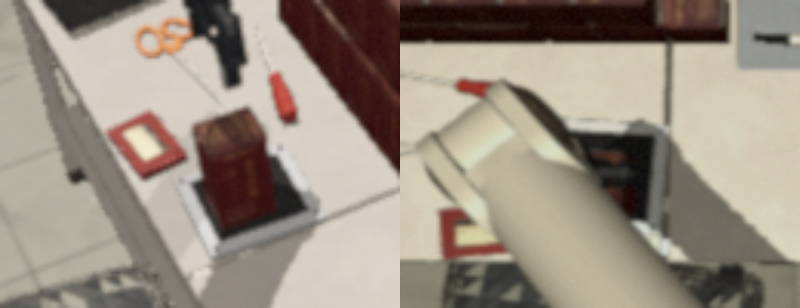

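```bash
python3 -c "
from h import *
for n in('scene','top'):
  c=ctrl.camera_info(n)
  for P in([.4558,.2863,.2305],[.4558,.3433,.235],[.4558,.2293,.235],[.4558,.2863,.146]):
    q=np.array(c['R'])@P+c['t'];print(n,P,(q[:2]/q[2]*c['fx']+[c['cx'],c['cy']]).round(1))
i=cv2.imread('pics/scene1.png')[85:145,240:320]
cv2.imwrite('pics/c2.png',cv2.resize(i,None,fx=8,fy=8,interpolation=2))"
```

```text
scene [0.4558, 0.2863, 0.2305] [270.2 122.6]
scene [0.4558, 0.3433, 0.235] [263.3 111.8]
scene [0.4558, 0.2293, 0.235] [277.2 131.8]
scene [0.4558, 0.2863, 0.146] [273.2 140.9]
top [0.4558, 0.2863, 0.2305] [234.2 217.4]
top [0.4558, 0.3433, 0.235] [214.9 217.3]
top [0.4558, 0.2293, 0.235] [253.  217.4]
top [0.4558, 0.2863, 0.146] [238.9 219.3]
```

View pics/c2.png

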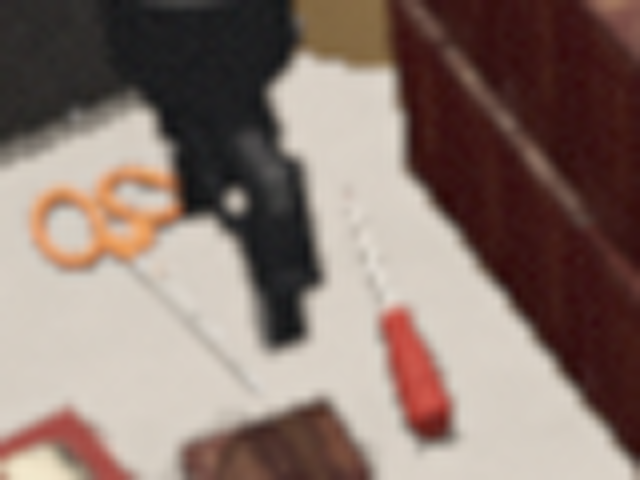

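Emit:
jog_arm(deltas="0 0 -0.2 1 0 0 0;0 0 0 2 0 0 0;0 0 0 2 0 0 0;0 0 0 1.5 0 0 0;0 0 0 1 0 0 0;0 0 0 0.5 0 0 0;0 0 0 0.5 0 0 0;0 0 0 0.5 0 0 0;0 0 0 0.5 0 0 0;0 0 0 0.5 0 0 0;0 0 0 0.5 0 0 0;0 0 0 0 0 0 0")

```text
time_s: 2.62
eef_pos: [0.4542, 0.2864, 0.1441]
eef_rot: [-0.052, -3.14, 0.001]
wrist_force: [-0.2, 0.5, -0.2]
opening: 0.996
grasp_force: 0.0
```

Emit:
jog_arm(deltas="0 0 0 0.5 0 0 0;0 0 0 0.5 0 0 0;0 0 0 0.5 0 0 0;0 0 0 0 0 0 0")

```text
time_s: 2.95
eef_pos: [0.454, 0.2863, 0.1289]
eef_rot: [-0.052, -3.14, 0.001]
wrist_force: [-0.7, -0.5, -0.1]
opening: 1.0
grasp_force: 0.0
```

```bash
python3 -c "
from h import *
plan(.455,.285,.128,88.2)
cv2.imwrite('pics/s2.png',ctrl.grab_frame('scene')[:,:,::-1])
cv2.imwrite('pics/s2c.png',cv2.resize(cv2.imread('pics/s2.png')[100:190,230:320],None,fx=6,fy=6,interpolation=2))"
```

```text
t 2.95 ty angle 88.1 tilt [-0.002 -0.001 -1.   ] turn wz -0.001 shift [-0.1  -0.13  0.09] j7 0.73 F [-0.7  -0.49 -0.06] grip 0.0 0.9996462385383317
```

View pics/s2c.png

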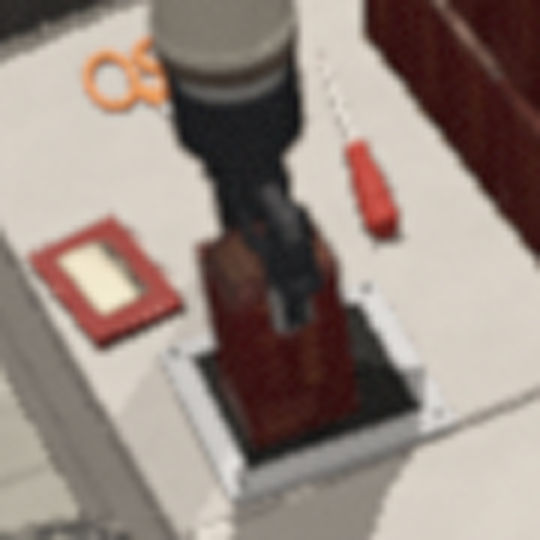

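Emit:
jog_arm(deltas="255 0 0 0 0 0 0;255 0 0 0 0 0 0;255 0 0 0 0 0 0;255 0 0 0 0 0 0;255 0 0 0 0 0 0;255 0 0 0 0 0 0;255 0 0 0 0 0 0;255 0 0 0 0 0 0;255 0 0 0 0 0 0;255 0 0 0 0 0 0;255 0 0 0 0 0 0;255 0 0 0 0 0 0")

```text
time_s: 4.0
eef_pos: [0.455, 0.2866, 0.1305]
eef_rot: [0.052, 3.14, -0.0]
wrist_force: [0.3, -2.6, 5.6]
opening: 0.669
grasp_force: 66.2
```

Emit:
jog_arm(deltas="255 0 0 -0.5 0 0 0;255 0 0 -1 0 0 0;255 0 0 -1.5 0 0 0;255 0 0 -1.5 0 0 0;255 0 0 -0.5 0 0 0;255 0 0 0 0 0 0;255 0 0 0 0 0 0;255 0 0 0 0 0 0;255 0 0 0 0 0 0;255 0 0 0 0 0 0;255 0 0 0 0 0 0;255 0 0 0 0 0 0;255 0 0 0 0 0 0")

```text
time_s: 5.08
eef_pos: [0.4545, 0.2868, 0.1798]
eef_rot: [-0.051, -3.141, 0.0]
wrist_force: [-0.0, -0.9, -4.5]
opening: 0.67
grasp_force: 65.3
```

```bash
python3 -c "
from h import *
F=[]
for k in range(8):
  ctrl.grab_frame('scene');F.append(ctrl.observe()['wrist_force'])
print(np.mean(F,0),np.std(F,0))
plan(.471,.296,.135,86)"
```

```text
[ 0.09816895 -0.13070403 -4.50217573] [0.44381279 0.43848332 0.56535692]
t 5.48 ty angle 88.1 tilt [ 0.  0. -1.] turn wz 0.037 shift [-1.57  1.04  4.5 ] j7 0.76 F [-0.54  0.3  -4.97] grip 65.33417701721191 0.6698549920025384
```

Emit:
jog_arm(deltas="255 -0.8 0.5 0 0 0 0.037;255 -0.8 0.5 0 0 0 0;255 0 0 1 0 0 0;255 0 0 1.5 0 0 0;255 0 0 1 0 0 0;255 0 0 0.5 0 0 0;255 0 0 0.4 0 0 0;255 0 0 0.3 0 0 0;255 0 0 0.2 0 0 0;255 0 0 0 0 0 0;255 0 0 0 0 0 0;255 0 0 0 0 0 0")

```text
time_s: 6.48
eef_pos: [0.4714, 0.2962, 0.1315]
eef_rot: [0.11, 3.139, 0.001]
wrist_force: [0.0, 0.1, -5.3]
opening: 0.67
grasp_force: 66.7
```

Just above contact; lower in 0.5 mm steps, then open.

Emit:
jog_arm(deltas="255 0 0 0.05 0 0 0;255 0 0 0.05 0 0 0;255 0 0 0.05 0 0 0;255 0 0 0 0 0 0;255 0 0 0 0 0 0")

```text
time_s: 6.9
eef_pos: [0.4715, 0.2961, 0.1305]
eef_rot: [0.11, 3.139, 0.0]
wrist_force: [-2.6, -1.9, 5.8]
opening: 0.666
grasp_force: 67.8
```

Emit:
jog_arm(deltas="0 0 0 0 0 0 0;0 0 0 0 0 0 0;0 0 0 0 0 0 0;0 0 0 0 0 0 0;0 0 0 0 0 0 0;0 0 0 0 0 0 0;0 0 0 0 0 0 0;0 0 0 0 0 0 0;0 0 0 -0.5 0 0 0;0 0 0 -1 0 0 0;0 0 0 -2 0 0 0;0 0 0 -3 0 0 0;0 0 0 -3 0 0 0;0 0 0 -2.5 0 0 0;0 0 0 0 0 0 0")

```text
time_s: 8.15
eef_pos: [0.4739, 0.2983, 0.2564]
eef_rot: [0.109, 3.131, 0.009]
wrist_force: [-0.6, -0.2, -0.1]
opening: 1.004
grasp_force: 0.0
```

```bash
python3 -c "
from h import *
plan(.453,-.205,.25,74)"
```

```text
t 8.15 ty angle 86.0 tilt [ 0.009  0.005 -1.   ] turn wz 0.21 shift [-11.86 -48.96   0.34] j7 0.77 F [-0.59 -0.16 -0.1 ] grip 0.0 1.0037843906711554
```

Emit:
jog_arm(deltas="0 0 0 0 0 0 0.105;0 0 0 0 0 0 0.105;0 -0.74 -3.06 0 0 0 0;0 -0.74 -3.06 0 0 0 0;0 -0.74 -3.06 0 0 0 0;0 -0.74 -3.06 0 0 0 0;0 -0.74 -3.06 0 0 0 0;0 -0.74 -3.06 0 0 0 0;0 -0.74 -3.06 0 0 0 0;0 -0.74 -3.06 0 0 0 0;0 -0.74 -3.06 0 0 0 0;0 -0.74 -3.06 0 0 0 0;0 -0.74 -3.06 0 0 0 0;0 -0.74 -3.06 0 0 0 0;0 -0.74 -3.06 0 0 0 0;0 -0.74 -3.06 0 0 0 0;0 -0.74 -3.06 0 0 0 0;0 -0.74 -3.06 0 0 0 0;0 0 0 0 0 0 0;0 0 0 0 0 0 0")

```text
time_s: 9.82
eef_pos: [0.4493, -0.2092, 0.2499]
eef_rot: [0.444, 3.109, -0.0]
wrist_force: [-1.3, 1.4, -0.3]
opening: 0.998
grasp_force: 0.0
```

```bash
python3 -c "
from h import *
plan(.453,-.205,.129,74)
s=ctrl.grab_frame('scene')[:,:,::-1];t=ctrl.grab_frame('top')[:,:,::-1]
f=lambda i:cv2.resize(i,(400,300),interpolation=2)
cv2.imwrite('pics/s3.png',np.hstack([f(s[120:195,230:330]),f(s[225:300,295:395])]))
i,h=crop(t,192,200)
red=((h[...,0]<16)|(h[...,0]>170))&(h[...,1]>90);red[:,:60]=0
print(rect('top',red&(h[...,2]>75),.146,200,192))"
```

```text
t 9.82 ty angle 73.7 tilt [ 0.001 -0.    -1.   ] turn wz -0.005 shift [-0.23  0.51 12.09] j7 1.66 F [-1.3   1.4  -0.34] grip 0.0 0.9981635752530452
[469.9 294.5  54.8  71.8  87.2]
```

View pics/s3.png

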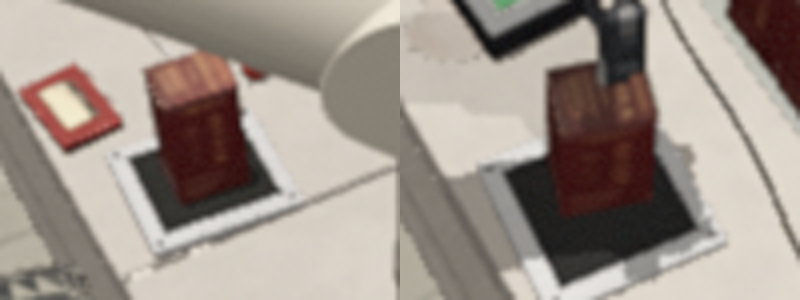

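Emit:
jog_arm(deltas="0 -0.2 0.5 1 0 0 0;0 0 0 2 0 0 0;0 0 0 2 0 0 0;0 0 0 1.5 0 0 0;0 0 0 1 0 0 0;0 0 0 0.5 0 0 0;0 0 0 0.5 0 0 0;0 0 0 0.5 0 0 0;0 0 0 0.5 0 0 0;0 0 0 0.5 0 0 0;0 0 0 0.5 0 0 0;0 0 0 0 0 0 0")

```text
time_s: 10.92
eef_pos: [0.4525, -0.2029, 0.1437]
eef_rot: [-0.438, -3.11, -0.0]
wrist_force: [-0.6, -0.1, -0.0]
opening: 0.997
grasp_force: 0.0
```

Emit:
jog_arm(deltas="0 0 -0.2 0.5 0 0 0;0 0 0 0.5 0 0 0;0 0 0 0.5 0 0 0;0 0 0 0 0 0 0;255 0 0 0 0 0 0;255 0 0 0 0 0 0;255 0 0 0 0 0 0;255 0 0 0 0 0 0;255 0 0 0 0 0 0;255 0 0 0 0 0 0;255 0 0 0 0 0 0;255 0 0 0 0 0 0;255 0 0 0 0 0 0;255 0 0 0 0 0 0;255 0 0 0 0 0 0;255 0 0 0 0 0 0")

```text
time_s: 12.25
eef_pos: [0.4529, -0.2053, 0.1299]
eef_rot: [0.438, 3.11, -0.001]
wrist_force: [0.4, -1.2, 4.9]
opening: 0.672
grasp_force: 65.1
```

Emit:
jog_arm(deltas="255 0 0 -0.5 0 0 0;255 0 0 -1 0 0 0;255 0 0 -1.5 0 0 0;255 0 0 -1.5 0 0 0;255 0 0 -0.5 0 0 0;255 0 0 0 0 0 0;255 0 0 0 0 0 0;255 0 0 0 0 0 0;255 0 0 0 0 0 0;255 0 0 0 0 0 0;255 0 0 0 0 0 0;255 0 0 0 0 0 0;255 0 0 0 0 0 0")

```text
time_s: 13.33
eef_pos: [0.4523, -0.2049, 0.1793]
eef_rot: [-0.438, -3.11, -0.0]
wrist_force: [0.0, 0.1, -2.7]
opening: 0.667
grasp_force: 64.4
```

```bash
python3 -c "
from h import *
F=[]
for k in range(8):
  ctrl.grab_frame('scene');F.append(ctrl.observe()['wrist_force'])
print(np.mean(F,0),np.std(F,0))
plan(.447,-.2205,.131,80)"
```

```text
[-0.01858191 -0.24712974 -2.69824717] [0.36520988 0.50352288 0.39823148]
t 13.73 ty angle 74.0 tilt [ 0. -0. -1.] turn wz -0.105 shift [ 0.27 -1.63  4.85] j7 1.65 F [ 0.82 -0.7  -3.01] grip 64.38708901405334 0.6667016165937995
```

Emit:
jog_arm(deltas="255 0.05 -0.8 0 0 0 0;255 0.05 -0.8 0 0 0 0;255 0 0 1 0 0 0;255 0 0 1.5 0 0 0;255 0 0 1 0 0 0;255 0 0 0.5 0 0 0;255 0 0 0.4 0 0 0;255 0 0 0.3 0 0 0;255 0 0 0.2 0 0 0;255 0 0 0 0 0 0;255 0 0 0 0 0 0;255 0 0 0.05 0 0 0;255 0 0 0.05 0 0 0;255 0 0 0 0 0 0;255 0 0 0 0 0 0")

```text
time_s: 14.98
eef_pos: [0.4474, -0.2202, 0.1299]
eef_rot: [0.438, 3.11, -0.0]
wrist_force: [-0.5, 0.1, 0.2]
opening: 0.669
grasp_force: 64.5
```

Force went from −2.7 to about 0, so it stands on the plate. Release and rise.

Emit:
jog_arm(deltas="0 0 0 0.03 0 0 0;0 0 0 0 0 0 0;0 0 0 0 0 0 0;0 0 0 0 0 0 0;0 0 0 0 0 0 0;0 0 0 0 0 0 0;0 0 0 0 0 0 0;0 0 0 0 0 0 0;0 0 0 -0.5 0 0 0;0 0 0 -1 0 0 0;0 0 0 -2 0 0 0;0 0 0 -3 0 0 0;0 0 0 -3 0 0 0;0 0 0 -2.5 0 0 0;0 0 0 0 0 0 0")

```text
time_s: 16.23
eef_pos: [0.4502, -0.2215, 0.2556]
eef_rot: [0.437, 3.101, -0.004]
wrist_force: [0.3, -0.1, 0.6]
opening: 0.999
grasp_force: 0.0
```

```bash
python3 -c "
from h import *
plan(.471,.2955,.25,86.5)"
```

```text
t 16.23 ty angle 74.0 tilt [ 0.01  -0.004 -1.   ] turn wz -0.219 shift [ 1.09 51.74  0.37] j7 1.69 F [ 0.33 -0.15  0.57] grip 0.0 0.9986363904156527
```

Emit:
jog_arm(deltas="0 0 0 0 0 0 -0.11;0 0 0 0 0 0 -0.11;0 0.07 3.23 0 0 0 0;0 0.07 3.23 0 0 0 0;0 0.07 3.23 0 0 0 0;0 0.07 3.23 0 0 0 0;0 0.07 3.23 0 0 0 0;0 0.07 3.23 0 0 0 0;0 0.07 3.23 0 0 0 0;0 0.07 3.23 0 0 0 0;0 0.07 3.23 0 0 0 0;0 0.07 3.23 0 0 0 0;0 0.07 3.23 0 0 0 0;0 0.07 3.23 0 0 0 0;0 0.07 3.23 0 0 0 0;0 0.07 3.23 0 0 0 0;0 0.07 3.23 0 0 0 0;0 0.07 3.23 0 0 0 0;0 0 0 0 0 0 0;0 0 0 0 0 0 0")

```text
time_s: 17.9
eef_pos: [0.4659, 0.2988, 0.2495]
eef_rot: [-0.087, -3.14, -0.001]
wrist_force: [0.3, -0.4, -0.2]
opening: 1.0
grasp_force: 0.0
```

```bash
python3 -c "
from h import *
t=ctrl.grab_frame('top')[:,:,::-1]
plan(.471,.2955,.129,86.5)
i,h=crop(t,195,352)
red=((h[...,0]<16)|(h[...,0]>170))&(h[...,1]>90)
print(rect('top',red&(h[...,2]>75),.146,352,195))"
```

```text
t 17.95 ty angle 86.7 tilt [-0. -0. -1.] turn wz 0.003 shift [-0.47 -0.09 12.03] j7 0.77 F [-0.29  0.11 -0.25] grip 0.0 0.9973999823816911
[ 448.1 -217.9   56.8   72.9   73.6]
```

Right carton upright and centred (448, −218). Descend on the left one.

Emit:
jog_arm(deltas="0 -0.5 -0.1 1 0 0 0;0 0 0 2 0 0 0;0 0 0 2 0 0 0;0 0 0 1.5 0 0 0;0 0 0 1 0 0 0;0 0 0 0.5 0 0 0;0 0 0 0.5 0 0 0;0 0 0 0.5 0 0 0;0 0 0 0.5 0 0 0;0 0 0 0.5 0 0 0;0 0 0 0.5 0 0 0;0 0 0 0 0 0 0")

```text
time_s: 18.95
eef_pos: [0.4712, 0.2949, 0.1433]
eef_rot: [-0.094, -3.139, 0.001]
wrist_force: [0.1, 0.0, -0.2]
opening: 0.999
grasp_force: 0.0
```

Emit:
jog_arm(deltas="0 0 0 0.5 0 0 0;0 0 0 0.5 0 0 0;0 0 0 0.5 0 0 0;0 0 0 0 0 0 0;255 0 0 0 0 0 0;255 0 0 0 0 0 0;255 0 0 0 0 0 0;255 0 0 0 0 0 0;255 0 0 0 0 0 0;255 0 0 0 0 0 0;255 0 0 0 0 0 0;255 0 0 0 0 0 0;255 0 0 0 0 0 0;255 0 0 0 0 0 0;255 0 0 0 0 0 0;255 0 0 0 0 0 0")

```text
time_s: 20.28
eef_pos: [0.4721, 0.2952, 0.1296]
eef_rot: [0.094, 3.139, 0.0]
wrist_force: [-0.7, -0.9, 5.4]
opening: 0.669
grasp_force: 65.6
```

Emit:
jog_arm(deltas="255 0 0 -0.5 0 0 0;255 0 0 -1 0 0 0;255 0 0 -1.5 0 0 0;255 0 0 -1.5 0 0 0;255 0 0 -1.5 0 0 0;255 0 0 -1.5 0 0 0;255 0 0 -1.5 0 0 0;255 0 0 -1 0 0 0;255 0 0 -0.5 0 0 0;255 0 0 0 0 0 0;255 0 0 0 0 0 0;255 0 0 0 0 0 0;255 0 0 0 0 0 0")

```text
time_s: 21.37
eef_pos: [0.4711, 0.2947, 0.2331]
eef_rot: [-0.094, -3.138, 0.002]
wrist_force: [0.0, -0.3, -3.9]
opening: 0.668
grasp_force: 65.2
```

```bash
python3 -c "
from h import *
plan(.488,-.018,.2345)"
```

```text
t 21.37 ty angle 86.6 tilt [-0.002 -0.001 -1.   ] turn wz 0.0 shift [ -3.56 -31.12  -0.11] j7 0.77 F [ 0.   -0.31 -3.94] grip 65.19624710083008 0.6676761974068756
```

Emit:
jog_arm(deltas="255 -0.1 -1 -0.1 0 0 0;255 -0.2 -1.6 0 0 0 0;255 -0.23 -2 0 0 0 0;255 -0.23 -2 0 0 0 0;255 -0.23 -2 0 0 0 0;255 -0.23 -2 0 0 0 0;255 -0.23 -2 0 0 0 0;255 -0.23 -2 0 0 0 0;255 -0.23 -2 0 0 0 0;255 -0.23 -2 0 0 0 0;255 -0.23 -2 0 0 0 0;255 -0.23 -2 0 0 0 0;255 -0.23 -2 0 0 0 0;255 -0.23 -2 0 0 0 0;255 -0.2 -2 0 0 0 0;255 -0.2 -1.6 0 0 0 0;255 -0.1 -0.9 0 0 0 0;255 0 0 0 0 0 0;255 0 0 0 0 0 0;255 0 0 0 0 0 0")

```text
time_s: 23.03
eef_pos: [0.4885, -0.0161, 0.2351]
eef_rot: [-0.092, -3.14, -0.001]
wrist_force: [0.4, 0.2, -4.6]
opening: 0.664
grasp_force: 65.6
```

Emit:
jog_arm(deltas="255 0 0 0 0 0 0;255 0 0 0 0 0 0;255 0 0 0 0 0 0;255 0 0 0 0 0 0")

```text
time_s: 23.37
eef_pos: [0.4887, -0.0168, 0.2352]
eef_rot: [0.092, 3.14, 0.0]
wrist_force: [-0.2, -0.3, -5.4]
opening: 0.673
grasp_force: 65.6
```

```bash
python3 -c "
from h import *
F=[]
for k in range(8):
  s=ctrl.grab_frame('scene')[:,:,::-1];F.append(ctrl.observe()['wrist_force'])
print(np.mean(F,0))
plan(.488,-.018,.2345)
cv2.imwrite('pics/end.png',cv2.resize(s[100:310,220:420],None,fx=2.8,fy=2.8,interpolation=2))"
```

```text
[ 0.01321259 -0.20946826 -4.90549743]
t 23.77 ty angle 86.6 tilt [-0.  0. -1.] turn wz 0.0 shift [ 0.06 -0.06  0.07] j7 1.44 F [-0.13 -0.33 -5.18] grip 65.59855699539185 0.6711810605063376
```

View pics/end.png

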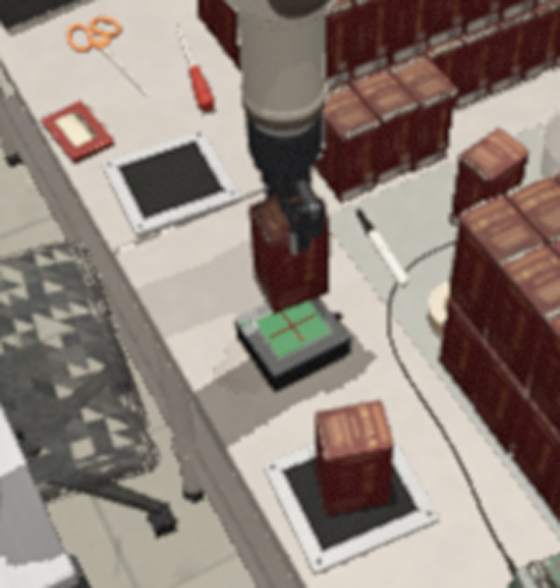

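The carton (crop 290, 250) is held upright over the window (295, 325). The lighter carton stands on its plate (355, 455), and the bystanders in this crop are in place.

```bash
python3 -c "
from bench import ctrl
print(ctrl.job_done())"
```

```text
the job is handed in; nothing more can be done
None
```

I handed the job in with the heavier left carton (about 4.7 N) held upright over the scanner window, its base about 7.5 cm above the glass, and the lighter right carton (about 2.7 N) standing centred on its own plate; the hand-in returned no verdict.

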